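# Jack up the jewellery kiln and hold it for shimming

## Task

Put the lever jack under the kiln's lift tongue so that its saddle is centred below the ring mark, then pump the handle: one full test stroke down, let it come all the way back up, and then fully down again. Finish while still holding the handle down, with the kiln raised on the jack so that a colleague can slip shims under its feet. Touch the kiln with nothing but the jack, and leave the shims, bowl and jar where they are.

Things in the scene. Friction and masses are not known exactly. Their poses are not given: they have to be found in the camera images.
- jack: Loose low lever jack, 0.9 kg. Origin: underside at its grip point; z up. Steel base plate 100 (x) x 290 (y) x 8 mm, y -100 to +190. On it an aluminium frame 44 wide (x), y -100 to +60, top 50 above the table: grip it across x from above near the origin (mass centre about 5 mm towards +y). Saddle at the -y end (nose), bail handle rises towards +y. May be carried or slid.
- saddle_top (a point): Centre of the top face of the jack's round steel saddle (36 mm diameter), at jack frame (0, -75, 64) mm when the handle is up. It rises straight up 4 mm per 0.1 rad of handle, 24 mm in all.
- jack_handle (a joint): Bail handle angle, rad: 0 = up (rest, light spring), 0.6 = fully down at its stop. Turns about a level axis along jack x at jack frame (0, 45, 45) mm. No ratchet: let go, it springs up and the load sinks. Holding it down under the kiln takes about 10 to 17 N on the bar.
- handle_bar (a point): Middle of the handle's round black cross bar: 20 mm diameter, 96 long along jack x, 130 from the handle's axis. In jack frame, mm, at angle q: y = 45 + 130 cos(0.61 - q), z = 45 + 130 sin(0.61 - q): up (0, 152, 119), down (0, 175, 46). Two 10 mm side arms, 43 either side of the middle, carry it; the middle 76 is free to be pinched or pushed from above.
- kiln: Cold bench kiln: grey box 260 (x) x 250 (y) x 190 mm on rubber feet on a fixed 12 mm board, top 222 above the table, 7 kg. Origin: on the board, below the middle of its face with the lift tongue; y points out of that face, z up. The box lies from y = -250 to 0; a steel tongue, 50 wide, sticks out to y = 80, its top 82 above the table. It tips about its far bottom edge (y = -250, along x).
- lift_pad (a point): Centre of the underside of the marked lift point: round steel pad, 30 mm diameter, under the tongue, 60 out from the kiln's face, below the raised dark ring on the tongue's top. At rest 72 mm above the table, 8 above the lowered saddle; axes as the kiln's (y out from the kiln). About 87 mm when fully pumped.
- shims: Two flat white ceramic shims stacked, 60 by 90 by 10 mm, loose; leave alone. Origin: centre of the underside.
- bowl: White ceramic bowl, 100 mm across, 45 mm high, loose; leave alone. Origin: centre of the underside.
- jar: Small glass jar with a lid, 56 mm across, 60 mm high, loose; leave alone. Origin: centre of the underside.

How it is judged:
By the outcome, as a careful person would: the job done as asked, in the order asked, and still so for the second after the job is handed in, while the arm keeps its last pose, push and grip.
It also fails if it takes over 59 s, if anything falls off the work surface, if the arm or the gripper's body presses on something with over 40 N, if the wrist force passes 120 N, or if a joint passes its speed limit or range.

## Robot

A 7-joint arm with a two-finger parallel gripper is mounted at the origin on the work surface. World frame = base frame: x ahead of the robot, y to its left, z up, the work surface at z = 0. Lengths are in m, angles in rad, forces in N, time in s.
With the tool pointing down it reaches from about 0.425 to 0.95 m from the base axis. Payload 4.7 kg.
Tool frame: the origin (TCP) lies at the very end of the fingers, on their centre line; the grasp point (between the pads) lies 19 mm behind it (bot.grip_depth is the distance from the TCP to the grasp point, in m); z points along the fingers, y is the direction in which the jaws open and shut (so a half turn about z gives the same grasp; the last joint's range is limited). The gripper opens to 85 mm and grips with 20 to 120 N. Pads are 22 mm wide; open, the fingers measure 114 mm over their backs; the gripper's body (76 mm by 85 mm) begins 54 mm behind the grasp point. The pads swing forward as they close: fully open they stand 13 mm farther back than shut.
Start: joints at [1.307, 0.469, -0.049, 1.532, 0.024, 1.141, -0.082], TCP at [0.157, -0.656, 0.231] pointing down, gripper open.
Joint ranges: [-2.59, 2.59], [-0.33, 1.99], [-1.39, 1.29], [0.1, 2.45], [-1.04, 4.18], [0.21, 1.99], [-2.66, 2.66]. Speed limits (rad/s): [2.57, 2.57, 3.14, 3.14, 3.14, 3.14, 3.14].

## Interface

Orientations are given as a unit quaternion [w, x, y, z].
In Python, from workcell import bot gives the robot as it stands.
- The arm moves only by the shell command python3 -m inch 'ROWS' [FORCE]. ROWS is a JSON object of lists of equal length, an entry for each row: "rotation": the turn, a rotation vector about the tool's x, y, z in rad, a list of three; "offset": the shift along the tool's x, y, z in m, a list of three; "fingers": the opening, from -1 (shut) to 1 (fully open). In form: {"rotation": [[ax, ay, az], ...], "offset": [[dx, dy, dz], ...], "fingers": [fingers, ...]}. A call has 1 to 8 rows; each row shifts and turns the commanded pose from where the row before left it, along the tool's axes as they then stand; what a row does not reach is not made up. A row lasts 1/10 s, in which the tool goes at most 50 mm and 8.59 degrees, less where a joint would pass 70% of its speed; a pose out of reach is approached as far as the arm can. A call is refused whole if a number of a shift passes 0.05 or a number of a turn 0.15, either way. A call with a gripper value outside its range is refused whole. The fingers move at their own pace and stop on an object; FORCE is the grip in N (left out, the last holds). Time passes only in rows, so rows that do not move let the fingers close. It gives the time, the measured TCP pose, the force and the opening at its end, in the units of the state.
- bot.observe(): the state, without advancing time (a new reading comes with each control period).
- bot.camera(name): name is "scene" or "top" or "wrist"; returns a dict with "frame" (420x560x3 uint8, red, green, blue), "K" (3x3 intrinsics, pixels), "R" (3x3) and "t" (3): a world point X has camera coordinates R X + t; the wrist camera has in their place "tool_from_camera" (4x4, takes a point from camera to tool coordinates, whose origin is the TCP and whose axes are the flange's). Camera axes: x right, y down, z forward; pixel columns grow to the right and rows downward; lengths in m; the calibration is good to about 2 mm. A picture is of the moment at which its call begins: read the wrist's pose just before it. There is no depth.
- bot.close_job(): hands the job in, once; it reports no verdict.
The state is a dict: "time_s": time; "qpos": joint angles; "joint_velocities": joint speeds; "joint_efforts": joint torques, N m; "tcp_pos": TCP position; "eef_rot": TCP orientation; "force": force on the tool from outside, world axes, zero at the start; "wrist_torque": the same for the moment, N m; "finger_gap": finger opening in m.
Only numpy, scipy, OpenCV 4.12 (cv2) and the standard library are available. Lean on these libraries where they do the work, as an engineer would, in place of code of your own. Each camera call takes 0.05 s, during which the arm holds its last target. There are 200 camera calls.

## Working session

There is one attempt and no reset: what is moved stays moved. The work goes in short steps, Python scripts to look and compute and a shell command to move; the robot and the scene stay as the last step left them, time stands still between calls to the robot, and variables do not carry over. Pictures are saved under pics/ and viewed, about 8 in all and at most 12, crops included, and the job is handed in when it is done.

```bash
ls; mkdir -p pics
python3 - <<'E'
from workcell import bot
import cv2,pickle
s=bot.observe();print(s)
d={}
for n in("top","scene"):
    c=bot.camera(n);d[n]=c;cv2.imwrite(f"pics/{n}0.png",cv2.cvtColor(c["frame"],cv2.COLOR_RGB2BGR));print(n,c["K"],c["R"],c["t"])
pickle.dump(d,open("cam0.pkl","wb"))
E
```

```text
pics
{'time_s': 0.0, 'qpos': array([ 1.30709438,  0.46947292, -0.04859786,  1.53371083,  0.02410296,
        1.14097574, -0.08232182]), 'joint_velocities': array([-0.00020007, -0.00045655, -0.00058352, -0.00017986, -0.00154789,
        0.00026922,  0.00021301]), 'joint_efforts': array([ 3.93927676e-04, -5.10301352e+01, -4.68329305e-02, -2.37711275e+01,
        1.05826513e-02,  7.55598885e-03,  6.52277464e-06]), 'tcp_pos': array([ 0.15691379, -0.6559048 ,  0.23023304]), 'eef_rot': array([-9.78708111e-04,  9.93115109e-01,  1.17138373e-01, -1.52560035e-04]), 'force': array([-0.1333629 ,  0.19137958,  0.06459301]), 'wrist_torque': array([-0.02794763,  0.01412037, -0.01680725]), 'finger_gap': 0.08539921551670498}
top [[525.62567166   0.         278.82984923]
 [  0.         525.62567166 205.78662742]
 [  0.           0.           1.        ]] [[-0.01160293 -0.99988576  0.00968658]
 [-0.99832597  0.0110348  -0.05677588]
 [ 0.0566625  -0.01032913 -0.99833996]] [0.0151255  0.57349244 1.23502888]
scene [[389.13430714   0.         282.31556051]
 [  0.         389.13430714 208.89983348]
 [  0.           0.           1.        ]] [[-0.61216219  0.7907305   0.00165534]
 [ 0.53139657  0.4129413  -0.73966017]
 [-0.58555542 -0.45191235 -0.67297852]] [ 0.32757065 -0.21237333  1.2661394 ]
```

View pics/top0.png

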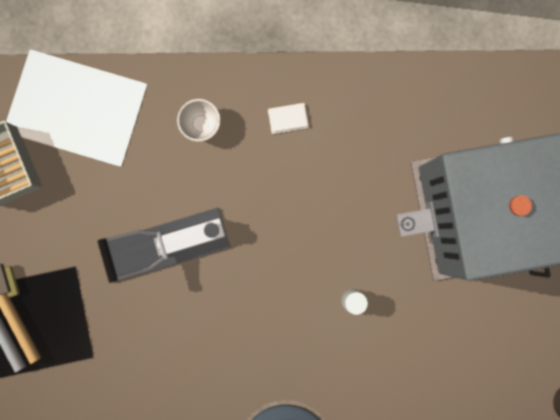

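View pics/scene0.png

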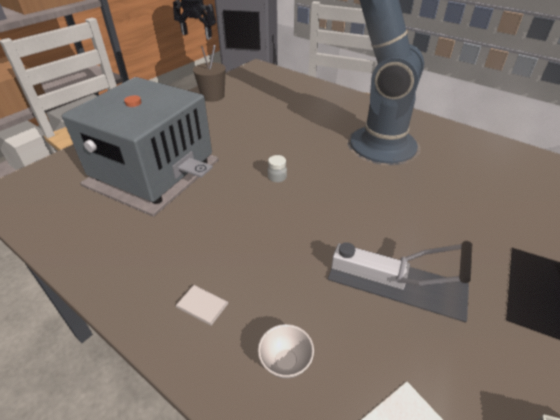

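The top view has +x up and +y left. It shows the jack's saddle at about (212,230), its bar at (107,259), the ring at (408,224), the jar at (356,302), the shims at (288,118) and the bowl at (199,121). The jack's nose already points towards the kiln. Next I'll view enlarged crops.

Run:
```python
import cv2,pickle,numpy as np
d=pickle.load(open("cam0.pkl","rb"))
f=cv2.cvtColor(d["top"]["frame"],cv2.COLOR_RGB2BGR)
a=cv2.resize(f[200:290,92:242],None,fx=5,fy=5,interpolation=cv2.INTER_CUBIC)
a=cv2.convertScaleAbs(a,alpha=1.6,beta=15)
b=cv2.resize(f[145:290,390:480],None,fx=4,fy=4,interpolation=cv2.INTER_CUBIC)
cv2.imwrite("pics/jack.png",a);cv2.imwrite("pics/tongue.png",cv2.convertScaleAbs(b,alpha=1.6,beta=15))
```

```text
(no output)
```

View pics/jack.png

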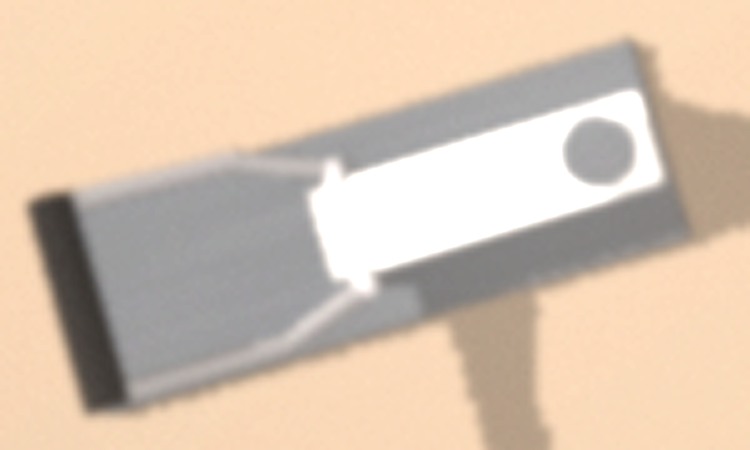

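View pics/tongue.png

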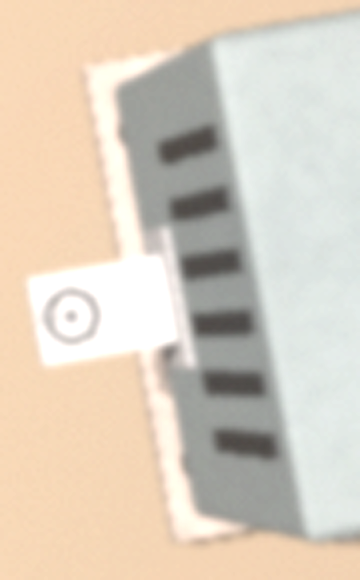

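```bash
cat > h.py <<'E'
import numpy as np,pickle
def ray(c,uv,z):
    d=np.linalg.inv(c["K"])@[uv[0],uv[1],1.]; R=np.array(c["R"]);o=-R.T@c["t"];d=R.T@d
    return o+d*(z-o[2])/d[2]
def proj(c,X):
    p=c["K"]@(np.array(c["R"])@X+c["t"]);return p[:2]/p[2]
E
python3 - <<'E'
from h import *
d=pickle.load(open("cam0.pkl","rb"));c=d["top"]
J=lambda u,v,z:ray(c,((u+.5)/5-.5+92,(v+.5)/5-.5+200),z)
T=lambda u,v,z:ray(c,((u+.5)/4-.5+390,(v+.5)/4-.5+145),z)
S=J(600,151,.064);B=J(79.5,302,.124)
print("saddle",S,"bar",B,np.linalg.norm((S-B)[:2]),"exp .227")
n=[J(630,38,.008),J(690,238,.008)];print("plate nose",n,np.linalg.norm(n[0]-n[1]))
m=(n[0]+n[1])/2
f=[J(638,92,.05),J(663,182,.05)];print("frame nose",f,np.linalg.norm(f[0]-f[1]))
e=(B-S)[:2];print("yaw jack +y",np.degrees(np.arctan2(e[1],e[0])), "from plate nose x-dir", [np.degrees(np.arctan2(*(a[1]-a[0])[1::-1])) for a in(n,f)])
r=T(71,316,.083);t=[T(26,277,.082),T(44,366,.082)];b=[T(88,65,.012),T(178,540,.012)]
print("ring",r,"tongue",t,np.linalg.norm(t[0]-t[1]),"board",b,np.linalg.norm(b[0]-b[1]))
print([np.degrees(np.arctan2(*(a[1]-a[0])[1::-1])) for a in(t,b)])
tm=(t[0]+t[1])/2;e=(tm-r)[:2];print(np.linalg.norm(e),"exp .02")
# far top edge line of kiln at z=.222: corners
k=[T(212,42,.222),T(308,535,.222)];print("kiln top",k,np.linalg.norm(k[0]-k[1]),np.degrees(np.arctan2(*(k[1]-k[0])[1::-1])))
for n,u,v,z in(("jar",356,302,.06),("shim",288,118,.02),("bowl",199,121,.045)):print(n,ray(c,(u,v),z))
s=d["scene"];print("scene check saddle",proj(s,S),"ring",proj(s,r),"bar",proj(s,B))
E
```

```text
saddle [0.51775815 0.16308686 0.064     ] bar [0.45454639 0.38042193 0.124     ] 0.226341025935804 exp .227
plate nose [array([0.57232559, 0.15510859, 0.008     ]), array([0.47653645, 0.12701856, 0.008     ])] 0.09982288398731477
frame nose [array([0.54496962, 0.14707973, 0.05      ]), array([0.50331464, 0.13577595, 0.05      ])] 0.04316147694603103
yaw jack +y 106.217038165499 from plate nose x-dir [np.float64(-163.65629991829977), np.float64(-164.81745986861887)]
ring [ 0.52635978 -0.27998071  0.083     ] tongue [array([ 0.54867376, -0.25533448,  0.082     ]), array([ 0.4984083 , -0.26427496,  0.082     ])] 0.05105437073224455 board [array([ 0.67856525, -0.3121894 ,  0.012     ]), array([ 0.39404885, -0.35840934,  0.012     ])] 0.2882461834298776
[np.float64(-169.91454486853453), np.float64(-170.77285453039613)]
0.020371947670703175 exp .02
kiln top [array([ 0.66007134, -0.31889496,  0.222     ]), array([ 0.41391523, -0.35933917,  0.222     ])] 0.24945653396241707 -170.66949132121792
jar [ 0.34982081 -0.16405734  0.06      ]
shim [ 0.78387247 -0.01575368  0.02      ]
bowl [0.77308345 0.19371051 0.045     ]
scene check saddle [346.55065555 246.96225944] ring [200.63760199 167.408053  ] bar [465.39893123 258.30921584]
```

Jack and ring measurements agree with the given sizes (saddle to bar 226 mm against 227 expected, tongue end to ring 20.4 against 20). The jack's y axis is at about 106.2° and the kiln's at about 99.4°. Now I'll swing over to the jack.

```bash
cat >> h.py <<'E'
def goto(s,pos,yaw):
    """print remaining tool-frame offset and rotation (tool y at yaw deg, z down)"""
    from scipy.spatial.transform import Rotation as Ro
    q=s["eef_rot"];A=Ro.from_quat([q[1],q[2],q[3],q[0]])
    a=np.radians(yaw);y=np.array([np.cos(a),np.sin(a),0]);z=np.array([0,0,-1.]);
    T=Ro.from_matrix(np.c_[np.cross(y,z),y,z])
    print("t",round(s["time_s"],2),"tcp",s["tcp_pos"].round(4),"off",A.inv().apply(np.array(pos)-s["tcp_pos"]).round(4),"rot",(A.inv()*T).as_rotvec().round(4),"F",np.round(s["force"],1),"gap",round(s["finger_gap"],4))
E
python3 -m inch '{"rotation":[[0,0,0],[0,0,0],[0,0,0],[0,0,0],[0,0,-0.081],[0,0,-0.081],[0,0,-0.081],[0,0,-0.081]],"offset":[[0,-0.025,-0.03],[0,-0.025,-0.03],[0,-0.025,-0.03],[0,-0.025,-0.03],[0.05,0,0],[0.05,0,0],[0.05,0,0],[0.05,0,0]],"fingers":[1,1,1,1,1,1,1,1]}' 60
python3 -m inch '{"rotation":[[0,0,-0.081],[0,0,-0.081],[0,0,-0.081],[0,0,-0.081],[0,0,-0.081],[0,0,-0.081],[0,0,-0.081],[0,0,-0.081]],"offset":[[0.05,0,0],[0.05,0,0],[0.05,0,0],[0.05,0,0],[0.05,0,0],[0.05,0,0],[0.05,0,0],[0.05,0,0]],"fingers":[1,1,1,1,1,1,1,1]}'
python3 -c "
from h import *;from workcell import bot
goto(bot.observe(),[.497,.235,.30],16.2)"
```

```text
time_s: 0.9
tcp_pos: [0.3219, -0.4888, 0.351]
eef_rot: [-0.0, 0.961, 0.277, -0.0]
force: [0.9, -1.2, -0.1]
finger_gap: 0.0854
time_s: 1.7
tcp_pos: [0.5829, -0.1948, 0.3507]
eef_rot: [-0.0, 0.823, 0.569, -0.0]
force: [-0.2, 0.6, -0.2]
finger_gap: 0.0853
t 1.7 tcp [ 0.5829 -0.1948  0.3507] off [ 0.3717 -0.2322  0.0508] rot [-7.000e-04 -2.000e-04 -6.438e-01] F [-0.2  0.6 -0.2] gap 0.0853
```

```bash
python3 -m inch '{"rotation":[[0,0,-0.08],[0,0,-0.08],[0,0,-0.08],[0,0,-0.08],[0,0,-0.08],[0,0,-0.08],[0,0,-0.08],[0,0,-0.084]],"offset":[[0.048,-0.012,0],[0.048,-0.012,0],[0.048,-0.012,0],[0.048,-0.012,0],[0.048,-0.012,0],[0.048,-0.012,0],[0.048,-0.012,0],[0.048,-0.012,0]],"fingers":[1,1,1,1,1,1,1,1]}'
python3 -m inch '{"rotation":[[0,0,0],[0,0,0]],"offset":[[0,0,0],[0,0,0]],"fingers":[1,1]}'
python3 -c "
from h import *;from workcell import bot
goto(bot.observe(),[.497,.235,.016],16.2)"
```

```text
time_s: 2.5
tcp_pos: [0.5189, 0.1895, 0.3509]
eef_rot: [-0.0, 0.6, 0.8, -0.0]
force: [0.2, 0.6, 0.1]
finger_gap: 0.0854
time_s: 2.7
tcp_pos: [0.519, 0.189, 0.3512]
eef_rot: [0.0, 0.6, 0.8, -0.0]
force: [-0.0, -1.1, 0.9]
finger_gap: 0.0855
t 2.7 tcp [0.519  0.189  0.3512] off [ 0.0506 -0.0082  0.3352] rot [-0.0002  0.0006  0.0003] F [-0.  -1.1  0.9] gap 0.0855
```

```bash
python3 -m inch '{"rotation":[[0,0,0],[0,0,0],[0,0,0],[0,0,0],[0,0,0],[0,0,0],[0,0,0],[0,0,0]],"offset":[[0.025,-0.004,0.02],[0.025,-0.004,0.03],[0,0,0.04],[0,0,0.04],[0,0,0.04],[0,0,0.04],[0,0,0.03],[0,0,0.02]],"fingers":[1,1,1,1,1,1,1,1]}'
python3 -m inch '{"rotation":[[0,0,0],[0,0,0],[0,0,0],[0,0,0],[0,0,0]],"offset":[[0,0,0.02],[0,0,0.02],[0,0,0.02],[0,0,0.015],[0,0,0]],"fingers":[1,1,1,1,1]}'
python3 -c "
from h import *;from workcell import bot;import cv2
goto(bot.observe(),[.497,.235,.016],16.2)
cv2.imwrite('pics/w1.png',cv2.cvtColor(bot.camera('scene')['frame'],cv2.COLOR_RGB2BGR))"
```

```text
time_s: 3.5
tcp_pos: [0.4982, 0.2306, 0.0881]
eef_rot: [-0.001, 0.603, 0.798, -0.002]
force: [-0.4, -0.4, -0.8]
finger_gap: 0.0855
time_s: 4.0
tcp_pos: [0.4977, 0.2314, 0.014]
eef_rot: [-0.001, 0.602, 0.798, -0.002]
force: [0.6, -0.2, -0.5]
finger_gap: 0.0856
t 4.0 tcp [0.4977 0.2314 0.014 ] off [ 0.0036  0.0003 -0.002 ] rot [-0.0043  0.0016 -0.0049] F [ 0.6 -0.2 -0.5] gap 0.0856
```

```bash
python3 -m inch '{"rotation":[[0.004,0,0.005],[0,0,0],[0,0,0],[0,0,0],[0,0,0],[0,0,0],[0,0,0],[0,0,0]],"offset":[[0.0035,0,-0.003],[0,0,0],[0,0,0],[0,0,0],[0,0,0],[0,0,0],[0,0,0],[0,0,0]],"fingers":[1,-1,-1,-1,-1,-1,-1,-1]}' 60
python3 -m inch '{"rotation":[[0,0,0],[0,0,0],[0,0,0],[0,0,0]],"offset":[[0,0,-0.004],[0,0,-0.006],[0,0,0],[0,0,0]],"fingers":[-1,-1,-1,-1]}' 
python3 -c "
from h import *;from workcell import bot;import cv2
goto(bot.observe(),[.497,.235,.028],16.2)
cv2.imwrite('pics/s2.png',cv2.cvtColor(bot.camera('scene')['frame'],cv2.COLOR_RGB2BGR))
c=bot.camera('top');pickle.dump(c,open('cam1.pkl','wb'));cv2.imwrite('pics/t2.png',cv2.cvtColor(c['frame'],cv2.COLOR_RGB2BGR))
a=cv2.imread('pics/t2.png')[190:300,80:280];b=cv2.imread('pics/s2.png')[200:340,290:490]
cv2.imwrite('pics/both.png',np.vstack([cv2.resize(a,None,fx=2.3,fy=2.3),cv2.resize(b,None,fx=2.3,fy=2.3)]))"
```

```text
time_s: 4.85
tcp_pos: [0.4976, 0.237, 0.0201]
eef_rot: [-0.001, 0.604, 0.797, -0.001]
force: [-1.6, -0.2, 6.1]
finger_gap: 0.0433
time_s: 5.25
tcp_pos: [0.4971, 0.2366, 0.0289]
eef_rot: [-0.001, 0.604, 0.797, -0.002]
force: [0.2, -0.2, -8.8]
finger_gap: 0.0432
t 5.25 tcp [0.4971 0.2366 0.0289] off [-0.0015 -0.0005  0.0009] rot [-0.0049  0.0002 -0.0079] F [ 0.2 -0.2 -8.8] gap 0.0432
```

View pics/both.png

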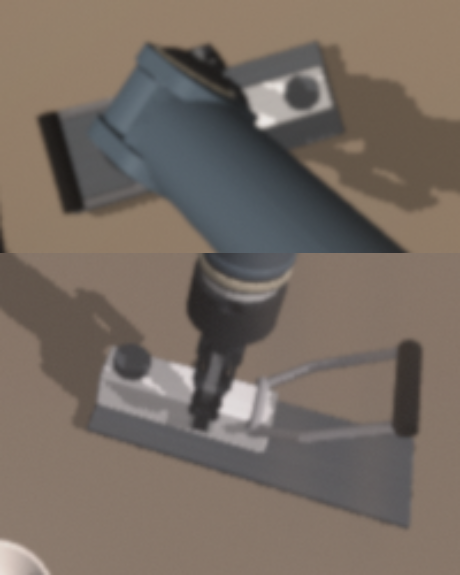

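```bash
python3 -m inch '{"rotation":[[0,0,0.014],[0,0,0.014],[0,0,0.014],[0,0,0.014],[0,0,0.014],[0,0,0.014],[0,0,0.014],[0,0,0.014]],"offset":[[-0.01,-0.002,0],[-0.018,-0.004,0],[-0.024,-0.006,0],[-0.025,-0.006,0],[-0.025,-0.006,0],[-0.025,-0.006,0],[-0.025,-0.006,0],[-0.025,-0.006,0]],"fingers":[-1,-1,-1,-1,-1,-1,-1,-1]}' 90
python3 -m inch '{"rotation":[[0,0,0],[0,0,0],[0,0,0],[0,0,0],[0,0,0],[0,0,0],[0,0,0],[0,0,0]],"offset":[[-0.025,-0.005,0],[-0.025,-0.005,0],[-0.025,-0.005,0],[-0.025,-0.005,0],[-0.025,-0.004,0],[-0.02,-0.003,0],[-0.01,-0.001,0],[0,0,0]],"fingers":[-1,-1,-1,-1,-1,-1,-1,-1]}'
python3 -c "
from h import *;from workcell import bot;import cv2
goto(bot.observe(),[.498,-.107,.022],9.4)
c=bot.camera('top');pickle.dump(c,open('cam2.pkl','wb'));f=cv2.cvtColor(c['frame'],cv2.COLOR_RGB2BGR)
a=cv2.resize(f[175:295,270:450],None,fx=4,fy=4,interpolation=cv2.INTER_CUBIC);cv2.imwrite('pics/t3.png',cv2.convertScaleAbs(a,alpha=1.5,beta=15))"
```

```text
time_s: 6.15
tcp_pos: [0.4948, 0.0532, 0.0295]
eef_rot: [-0.001, 0.648, 0.762, -0.002]
force: [0.0, 0.1, -7.9]
finger_gap: 0.0424
time_s: 6.95
tcp_pos: [0.4924, -0.1044, 0.0296]
eef_rot: [-0.001, 0.649, 0.761, -0.002]
force: [0.1, 0.5, -8.5]
finger_gap: 0.0429
t 6.95 tcp [ 0.4924 -0.1044  0.0296] off [-0.0035  0.0052  0.0075] rot [-0.0044  0.0013 -0.0049] F [ 0.1  0.5 -8.5] gap 0.0429
```

View pics/t3.png

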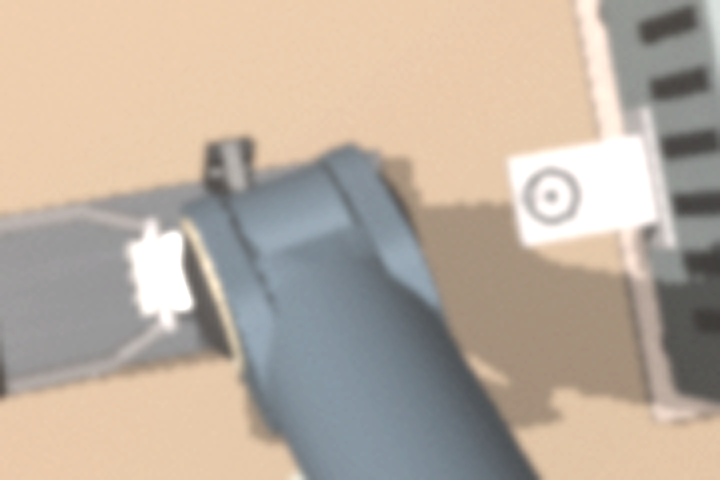

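Run:
```python
from h import *;import cv2
c1=pickle.load(open('cam1.pkl','rb'));c0=pickle.load(open('cam0.pkl','rb'))["top"];c2=pickle.load(open('cam2.pkl','rb'))
def blob(c,x0,x1,y0,y1,th):
    g=cv2.cvtColor(c["frame"],cv2.COLOR_RGB2GRAY)[y0:y1,x0:x1]
    n,l,st,ce=cv2.connectedComponentsWithStats((g<th).astype(np.uint8))
    for i in range(1,n):
        if st[i,4]>40: print("  ",th,st[i],(ce[i]+[x0,y0]).round(2))
for c in(c0,c1):
    print("saddle");[blob(c,200,222,221,239,t) for t in(70,90)]
    print("bar");[blob(c,92,125,225,295,t) for t in(35,42)]
print("bar2");[blob(c2,245,290,215,290,t) for t in(35,42)]
```

```text
saddle
bar
   35 [  8  15  16  40 227] [107.65 259.02]
   42 [  7  15  18  41 291] [107.57 259.97]
saddle
   70 [ 6  5 11 10 74] [210.26 231.15]
   90 [  5   3  13  13 130] [210.59 230.48]
bar
   35 [  7  15  16  41 233] [106.62 259.35]
   42 [  6  15  18  41 300] [106.38 259.93]
bar2
   42 [16 18  9 40 94] [264.96 252.63]
```

```bash
python3 -m inch '{"rotation":[[0.004,-0.001,-0.005],[0,0,0],[0,0,0],[0,0,0],[0,0,0]],"offset":[[-0.002,0.003,0.002],[-0.0015,0.002,0.003],[0,0,0.002],[0,0,0],[0,0,0]],"fingers":[-1,-1,-1,-1,-1]}'
python3 -c "
from h import *;from workcell import bot
goto(bot.observe(),[.5139,-.2047,.022],9.4)"
```

```text
time_s: 7.5
tcp_pos: [0.4979, -0.1045, 0.0225]
eef_rot: [-0.002, 0.645, 0.764, -0.004]
force: [-1.0, 0.3, -9.0]
finger_gap: 0.0425
t 7.5 tcp [ 0.4979 -0.1045  0.0225] off [-0.1015 -0.001   0.0006] rot [-0.0085  0.0012  0.0047] F [-1.   0.3 -9. ] gap 0.0425
```

```bash
python3 -m inch '{"rotation":[[-0.004,0.001,0.004],[0,0,0],[0,0,0],[0,0,0],[0,0,0],[0,0,0],[0,0,0],[0,0,0]],"offset":[[-0.01,0,0],[-0.015,0,0],[-0.015,0,0],[-0.015,0,0],[-0.015,0,0],[-0.01,0,0],[0,0,0],[0,0,0]],"fingers":[-1,-1,-1,-1,-1,-1,-1,-1]}'
python3 -c "
from h import *;from workcell import bot
goto(bot.observe(),[.5139,-.2047,.022],9.4)"
```

```text
time_s: 8.3
tcp_pos: [0.511, -0.1836, 0.0226]
eef_rot: [-0.001, 0.647, 0.763, -0.001]
force: [0.2, 0.7, -8.0]
finger_gap: 0.0427
t 8.3 tcp [ 0.511  -0.1836  0.0226] off [-0.0213 -0.0006  0.0006] rot [-0.0041 -0.0003 -0.0003] F [ 0.2  0.7 -8. ] gap 0.0427
```

```bash
python3 -m inch '{"rotation":[[0,0,0],[0,0,0],[0,0,0],[0,0,0],[0,0,0],[0,0,0]],"offset":[[-0.01,0,0],[-0.008,-0.0005,0],[-0.0035,0,0],[0,0,0.0015],[0,0,0],[0,0,0]],"fingers":[-1,-1,-1,-1,-1,-1]}'
python3 -c "
from h import *;from workcell import bot;import cv2
goto(bot.observe(),[.5139,-.2047,.0201],9.4)
c=bot.camera('scene');pickle.dump(c,open('cam3.pkl','wb'));f=cv2.cvtColor(c['frame'],cv2.COLOR_RGB2BGR)
print(proj(c,np.array([.5264,-.28,.082])),proj(c,np.array([.5264,-.28,.064])))
a=cv2.resize(f[120:260,130:330],None,fx=4,fy=4,interpolation=cv2.INTER_CUBIC);cv2.imwrite('pics/s4.png',cv2.convertScaleAbs(a,alpha=1.4,beta=10))"
```

```text
time_s: 8.9
tcp_pos: [0.5141, -0.2046, 0.0211]
eef_rot: [-0.001, 0.647, 0.763, -0.002]
force: [-0.6, -0.6, -8.2]
finger_gap: 0.0424
t 8.9 tcp [ 0.5141 -0.2046  0.0211] off [-0.0001 -0.0002  0.001 ] rot [-0.0041  0.      0.0006] F [-0.6 -0.6 -8.2] gap 0.0424
[200.67412997 167.71930024] [201.61268209 173.17340915]
```

View pics/s4.png

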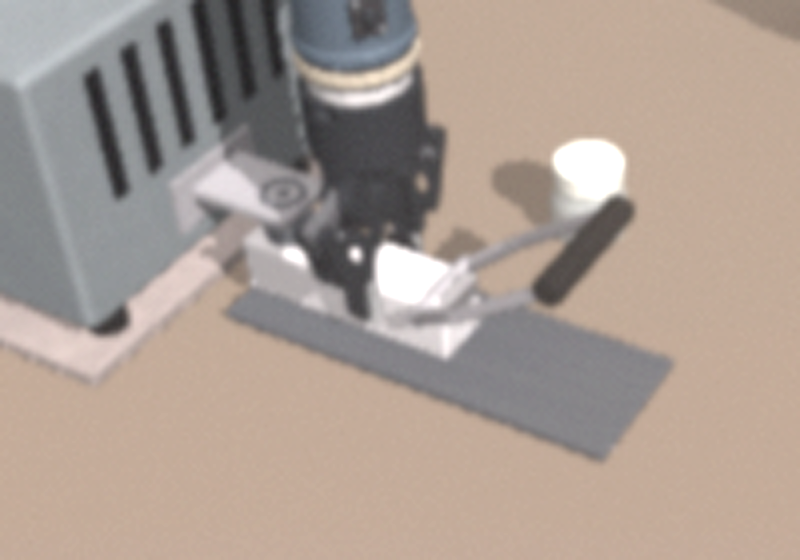

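The jack lies under the tongue, lined up with the kiln. The ring is at crop (283,192) and the bar at crop (585,250). Next I'll set it down and release.

```bash
python3 -m inch '{"rotation":[[0,0,0],[0,0,0],[0,0,0]],"offset":[[0,0,0.001],[0,0,0.001],[0,0,0]],"fingers":[-1,-1,-1]}'
python3 -c "
from h import *;from workcell import bot
goto(bot.observe(),[.5139,-.2047,.0201],9.4)"
```

```text
time_s: 9.25
tcp_pos: [0.5144, -0.2049, 0.0203]
eef_rot: [-0.001, 0.647, 0.763, -0.002]
force: [-3.4, 1.1, 3.7]
finger_gap: 0.0427
t 9.25 tcp [ 0.5144 -0.2049  0.0203] off [ 0.0002 -0.0005  0.0002] rot [-0.004   0.0012  0.0003] F [-3.4  1.1  3.7] gap 0.0427
```

```bash
python3 -m inch '{"rotation":[[0,0,0],[0,0,0],[0,0,0],[0,0,0],[0,0,0],[0,0,0],[0,0,0],[0,0,0]],"offset":[[0,0,0],[0,0,0],[0,0,0],[0,0,0],[0,0,-0.005],[0,0,-0.02],[0,0,-0.03],[0,0,-0.04]],"fingers":[0.6,0.6,0.6,0.6,0.6,0.6,0.6,0.6]}'
python3 -m inch '{"rotation":[[0,0,0],[0,0,0],[0,0,0],[0,0,0],[0,0,0],[0,0,0],[0,0,0],[0,0,0]],"offset":[[0,0,-0.04],[0,0,-0.04],[0.03,0,0],[0.04,0,0],[0.04,0,0],[0.03,0,0],[0.01,0,0],[0,0,0]],"fingers":[0.6,0.6,-1,-1,-1,-1,-1,-1]}'
python3 -c "
from h import *;from workcell import bot;import cv2
goto(bot.observe(),[.4890,-.0560,.145],9.4)
c=bot.camera('top');pickle.dump(c,open('cam4.pkl','wb'));f=cv2.cvtColor(c['frame'],cv2.COLOR_RGB2BGR)
a=cv2.resize(f[175:295,270:450],None,fx=4,fy=4,interpolation=cv2.INTER_CUBIC);cv2.imwrite('pics/t5.png',cv2.convertScaleAbs(a,alpha=1.5,beta=15))"
```

```text
time_s: 10.05
tcp_pos: [0.5134, -0.2047, 0.1142]
eef_rot: [-0.003, 0.647, 0.763, -0.002]
force: [-0.7, -1.4, 0.3]
finger_gap: 0.0685
time_s: 10.85
tcp_pos: [0.4904, -0.0558, 0.1946]
eef_rot: [-0.001, 0.646, 0.764, -0.002]
force: [-0.2, -0.3, 0.6]
finger_gap: -0.0002
t 10.85 tcp [ 0.4904 -0.0558  0.1946] off [ 0.0001 -0.0012  0.0496] rot [-0.0033  0.0012  0.003 ] F [-0.2 -0.3  0.6] gap -0.0002
```

View pics/t5.png

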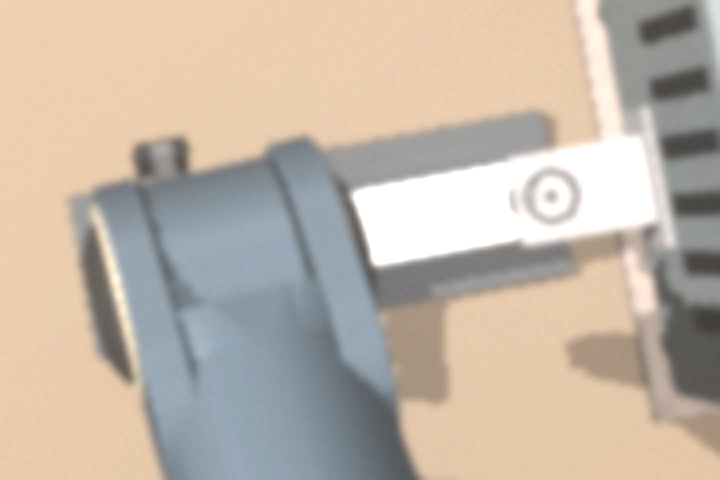

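Run:
```python
from h import *
c=pickle.load(open('cam4.pkl','rb'))
P=lambda u,v,z:ray(c,((u+.5)/4-.5+270,(v+.5)/4-.5+175),z)
a=np.radians(99.4);y=np.array([np.cos(a),np.sin(a),0]);x=np.array([y[1],-y[0],0]);r=np.array([.5264,-.28,0])
for n,p,e in(("plate+",P(543,112,.008),(50,-25)),("plate-",P(574,272,.008),(-50,-25)),("fr+1",P(355,188,.05),(22,0)),("fr+2",P(500,160,.05),(22,0)),("fr-1",P(378,267,.05),(-22,0)),("fr-2",P(515,244,.05),(-22,0)),("saddle edge",P(513,200,.064),(0,18))):
    d=p-r;print(n,(d@x*1e3).round(1),(d@y*1e3).round(1),"exp",e)
```

```text
plate+ 48.7 -23.9 exp (50, -25)
plate- -48.7 -24.1 exp (-50, -25)
fr+1 23.6 102.7 exp (22, 0)
fr+2 24.9 16.9 exp (22, 0)
fr-1 -23.5 98.0 exp (-22, 0)
fr-2 -24.4 17.4 exp (-22, 0)
saddle edge 1.1 17.1 exp (0, 18)
```

```bash
python3 -m inch '{"rotation":[[-0.003,0.001,0.003],[0,0,0],[0,0,0],[0,0,0]],"offset":[[0,-0.001,0.025],[0,0,0.025],[0,0,0.012],[0,0,0]],"fingers":[-1,-1,-1,-1]}'
python3 -m inch '{"rotation":[[0,0,0],[0,0,0],[0,0,0],[0,0,0],[0,0,0],[0,0,0]],"offset":[[0.0035,0,0.0075],[0.0035,0,0.0055],[0.003,0,0.006],[0.003,0,0.006],[0.0023,0,0.006],[0.0023,0,0.006]],"fingers":[-1,-1,-1,-1,-1,-1]}'
python3 -m inch '{"rotation":[[0,0,0],[0,0,0],[0,0,0],[0,0,0]],"offset":[[0.0016,0,0.0063],[0.0016,0,0.0063],[0,0,0],[0,0,0]],"fingers":[-1,-1,-1,-1]}'
python3 -c "
from h import *;from workcell import bot
goto(bot.observe(),[.4858,-.035,.082],9.4)"
```

```text
time_s: 11.3
tcp_pos: [0.4887, -0.0586, 0.1308]
eef_rot: [-0.002, 0.649, 0.761, -0.001]
force: [-0.5, -0.8, 0.1]
finger_gap: 0.0001
time_s: 11.9
tcp_pos: [0.487, -0.0383, 0.0963]
eef_rot: [-0.0, 0.648, 0.762, 0.0]
force: [-4.5, 2.1, 17.5]
finger_gap: -0.0
time_s: 12.3
tcp_pos: [0.4862, -0.0339, 0.0837]
eef_rot: [-0.001, 0.647, 0.762, 0.001]
force: [-4.2, 3.9, 16.6]
finger_gap: 0.0001
t 12.3 tcp [ 0.4862 -0.0339  0.0837] off [-0.001  -0.0005  0.0017] rot [ 0.0001 -0.0019 -0.001 ] F [-4.2  3.9 16.6] gap 0.0001
```

```bash
python3 -m inch '{"rotation":[[0,0,0],[0,0,0],[0,0,0],[0,0,0],[0,0,0],[0,0,0]],"offset":[[0.001,0,0.0064],[0.001,0,0.0064],[0.0004,0,0.0065],[0.0004,0,0.0065],[0,0,0],[0,0,0]],"fingers":[-1,-1,-1,-1,-1,-1]}'
python3 -c "
from h import *;from workcell import bot
goto(bot.observe(),[.4852,-.033,.056],9.4)"
```

```text
time_s: 12.9
tcp_pos: [0.4853, -0.0289, 0.0578]
eef_rot: [-0.002, 0.647, 0.763, 0.002]
force: [-5.2, 10.0, 14.8]
finger_gap: 0.0001
t 12.9 tcp [ 0.4853 -0.0289  0.0578] off [-0.004  -0.0008  0.0017] rot [ 0.0005 -0.0049  0.0004] F [-5.2 10.  14.8] gap 0.0001
```

```bash
python3 -m inch '{"rotation":[[0,0,0],[0,0,0],[0,0,0],[0,0,0],[0,0,0]],"offset":[[-0.002,0,0.001],[-0.002,0,0.001],[-0.001,0,0.001],[0,0,0.001],[0,0,0]],"fingers":[-1,-1,-1,-1,-1]}'
python3 -c "
from h import *;from workcell import bot;import cv2
goto(bot.observe(),[.4852,-.033,.056],9.4)
c=bot.camera('scene');f=cv2.cvtColor(c['frame'],cv2.COLOR_RGB2BGR)
a=cv2.resize(f[120:260,130:330],None,fx=4,fy=4,interpolation=cv2.INTER_CUBIC);cv2.imwrite('pics/s6.png',cv2.convertScaleAbs(a,alpha=1.4,beta=10))"
```

```text
time_s: 13.4
tcp_pos: [0.4873, -0.0332, 0.0553]
eef_rot: [-0.001, 0.647, 0.763, 0.002]
force: [-7.3, 10.3, 26.7]
finger_gap: -0.0003
t 13.4 tcp [ 0.4873 -0.0332  0.0553] off [ 0.0006 -0.002  -0.0007] rot [ 0.0028 -0.0044  0.0006] F [-7.3 10.3 26.7] gap -0.0003
```

View pics/s6.png

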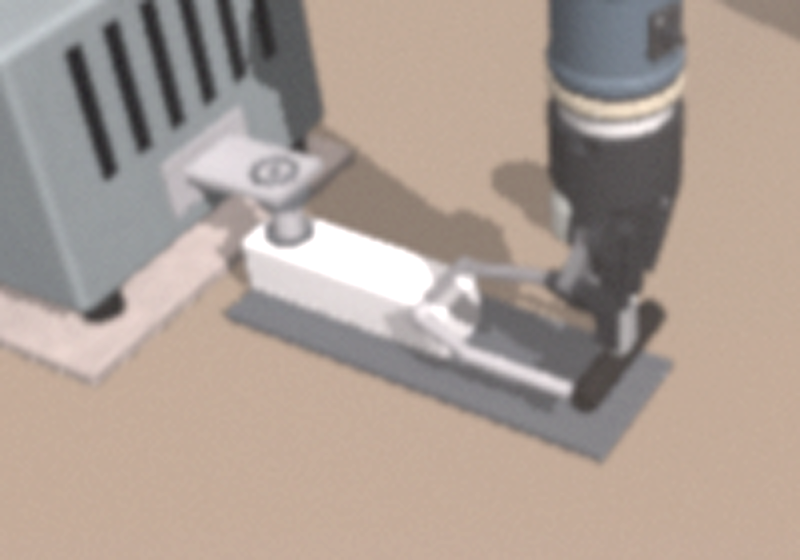

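The handle is fully down: tip height 0.0553, and the force jumped from 15 to 27 N at the stop. The saddle at crop (290,228) bears on the tongue below the ring at (275,172). The plate corners haven't moved. Now a controlled return all the way up, clearing the bar.

```bash
python3 -m inch '{"rotation":[[0,0,0],[0,0,0],[0,0,0],[0,0,0],[0,0,0],[0,0,0],[0,0,0],[0,0,0]],"offset":[[0,0,-0.004],[-0.0004,0,-0.0065],[-0.0004,0,-0.0065],[-0.001,0,-0.0064],[-0.001,0,-0.0064],[-0.0016,0,-0.0063],[-0.0016,0,-0.0063],[-0.0023,0,-0.006]],"fingers":[-1,-1,-1,-1,-1,-1,-1,-1]}'
python3 -m inch '{"rotation":[[0,0,0],[0,0,0],[0,0,0],[0,0,0],[0,0,0],[0,0,0],[0,0,0],[0,0,0]],"offset":[[-0.0023,0,-0.006],[-0.003,0,-0.006],[-0.003,0,-0.006],[-0.0035,0,-0.006],[-0.0035,0,-0.006],[0,0,-0.01],[0,0,-0.005],[0,0,0]],"fingers":[-1,-1,-1,-1,-1,-1,-1,-1]}'
python3 -m inch '{"rotation":[[0,0,0],[0,0,0],[0,0,0],[0,0,0]],"offset":[[0,0,0],[0,0,0],[0,0,0],[0,0,0]],"fingers":[-1,-1,-1,-1]}'
python3 -c "
from h import *;from workcell import bot;import cv2
goto(bot.observe(),[.4894,-.056,.131],9.4)
g={}
for n in('scene','top'):
    c=bot.camera(n);g[n]=c
pickle.dump(g,open('cam7.pkl','wb'))
f=[cv2.cvtColor(g[n]['frame'],cv2.COLOR_RGB2BGR) for n in g]
a=np.vstack([cv2.resize(f[0][140:250,170:310],None,fx=3.2,fy=2.6,interpolation=2)[:,:448],cv2.resize(f[1][185:265,290:430],None,fx=3.2,fy=3.2,interpolation=2)])
cv2.imwrite('pics/s7.png',cv2.convertScaleAbs(a,alpha=1.4,beta=10))"
```

```text
time_s: 14.25
tcp_pos: [0.4893, -0.046, 0.1029]
eef_rot: [0.001, 0.647, 0.762, 0.001]
force: [-1.1, 0.4, 12.2]
finger_gap: 0.0001
time_s: 15.05
tcp_pos: [0.4901, -0.062, 0.1468]
eef_rot: [-0.0, 0.648, 0.762, -0.0]
force: [0.7, 0.1, 0.2]
finger_gap: 0.0
time_s: 15.45
tcp_pos: [0.4899, -0.062, 0.1459]
eef_rot: [-0.001, 0.648, 0.762, -0.0]
force: [-0.7, 1.4, 0.1]
finger_gap: 0.0003
t 15.45 tcp [ 0.4899 -0.062   0.1459] off [0.006  0.0005 0.0149] rot [-0.0015 -0.0007 -0.0029] F [-0.7  1.4  0.1] gap 0.0003
```

View pics/s7.png

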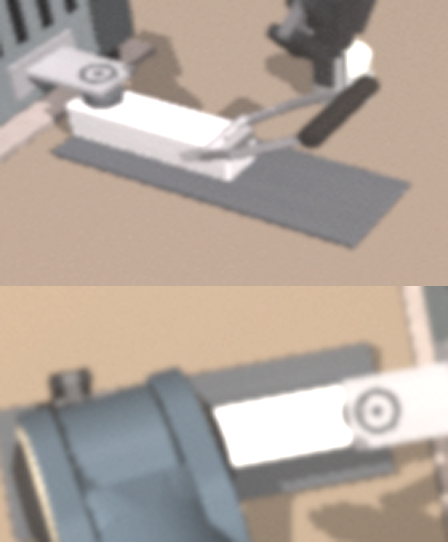

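Run:
```python
from h import *;import cv2
a=pickle.load(open('cam4.pkl','rb'))["frame"];g=pickle.load(open('cam7.pkl','rb'));b=g["top"]["frame"]
G=lambda f:cv2.cvtColor(f,cv2.COLOR_RGB2GRAY)
def m(a,b,x0,x1,y0,y1):
    t=cv2.resize(G(a)[y0:y1,x0:x1],None,fx=8,fy=8,interpolation=2);s=cv2.resize(G(b)[y0-3:y1+3,x0-3:x1+3],None,fx=8,fy=8,interpolation=2)
    r=cv2.matchTemplate(s,t,cv2.TM_CCOEFF_NORMED);_,v,_,l=cv2.minMaxLoc(r);return (np.array(l)/8-3).round(2),round(v,3)
print("corner+",m(a,b,392,414,196,212),"corner-",m(a,b,400,420,234,250),"ring",m(a,b,396,418,214,234),"saddle edge",m(a,b,388,402,212,236))
s0=pickle.load(open('cam3.pkl','rb'))["frame"];s=g["scene"]["frame"]
print("plate tail",m(s0,s,272,305,200,240),"nose",m(s0,s,180,200,188,208))
```

```text
corner+ (array([0., 0.]), 0.998) corner- (array([ 0.12, -0.25]), 0.912) ring (array([ 0.  , -0.12]), 0.976) saddle edge (array([ 0.  , -0.12]), 0.993)
plate tail (array([-0.12,  0.25]), 0.996) nose (array([-0.38,  0.5 ]), 0.888)
```

Nothing moved: the shift from before is about 0 px. Now the second stroke, to be held down.

```bash
python3 -m inch '{"rotation":[[-0.001,-0.001,-0.003],[0,0,0],[0,0,0],[0,0,0],[0,0,0],[0,0,0],[0,0,0],[0,0,0]],"offset":[[0.004,0.001,0.008],[0,0,0.007],[0.003,0,0.007],[0.003,0,0.0055],[0.003,0,0.006],[0.003,0,0.006],[0.0022,0,0.006],[0.0022,0,0.006]],"fingers":[-1,-1,-1,-1,-1,-1,-1,-1]}'
python3 -m inch '{"rotation":[[0,0,0],[0,0,0],[0,0,0],[0,0,0],[0,0,0],[0,0,0],[0,0,0],[0,0,0]],"offset":[[0.001,0,0.0063],[0.001,0,0.0063],[0.0005,0,0.0064],[0.0005,0,0.0064],[0,0,0.0065],[0,0,0.0065],[0,0,0.001],[0,0,0]],"fingers":[-1,-1,-1,-1,-1,-1,-1,-1]}'
python3 -c "
from h import *;from workcell import bot
goto(bot.observe(),[.4856,-.0334,.0555],9.4)"
```

```text
time_s: 16.35
tcp_pos: [0.4876, -0.0391, 0.0956]
eef_rot: [-0.001, 0.646, 0.763, 0.0]
force: [-6.9, 4.8, 18.0]
finger_gap: 0.0003
time_s: 17.15
tcp_pos: [0.4878, -0.0325, 0.0563]
eef_rot: [-0.001, 0.645, 0.764, 0.003]
force: [-5.1, 11.6, 16.4]
finger_gap: 0.0001
t 17.15 tcp [ 0.4878 -0.0325  0.0563] off [-0.0005 -0.0023  0.0008] rot [ 0.0031 -0.0058  0.0042] F [-5.1 11.6 16.4] gap 0.0001
```

Now I'll seat it firmly against the stop.

```bash
python3 -m inch '{"rotation":[[0,0,0],[0,0,0],[0,0,0],[0,0,0],[0,0,0],[0,0,0]],"offset":[[-0.001,-0.001,0.001],[-0.001,0,0.001],[0,0,0.001],[0,0,0],[0,0,0],[0,0,0]],"fingers":[-1,-1,-1,-1,-1,-1]}'
python3 -m inch '{"rotation":[[0,0,0],[0,0,0],[0,0,0],[0,0,0],[0,0,0],[0,0,0]],"offset":[[0,0,0],[0,0,0],[0,0,0],[0,0,0],[0,0,0],[0,0,0]],"fingers":[-1,-1,-1,-1,-1,-1]}'
python3 -c "
from h import *;from workcell import bot;import cv2
goto(bot.observe(),[.4856,-.0334,.0555],9.4)
c=bot.camera('scene');f=cv2.cvtColor(c['frame'],cv2.COLOR_RGB2BGR)
cv2.imwrite('pics/s8.png',cv2.resize(f[80:380,60:360],None,fx=2,fy=2,interpolation=2))"
```

```text
time_s: 17.75
tcp_pos: [0.4883, -0.034, 0.0551]
eef_rot: [-0.0, 0.645, 0.764, 0.004]
force: [-7.9, 12.3, 29.2]
finger_gap: -0.0
time_s: 18.35
tcp_pos: [0.4882, -0.034, 0.0551]
eef_rot: [-0.0, 0.645, 0.764, 0.004]
force: [-7.4, 12.3, 29.4]
finger_gap: -0.0001
t 18.35 tcp [ 0.4882 -0.034   0.0551] off [ 0.001  -0.0025 -0.0004] rot [ 0.0055 -0.005   0.0046] F [-7.4 12.3 29.4] gap -0.0001
```

View pics/s8.png

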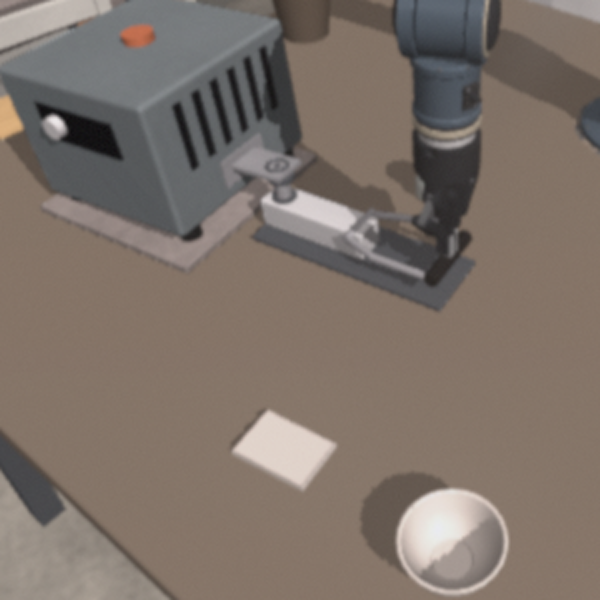

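The handle is down and steady with the kiln raised, the saddle at (285,192) under the ring at (277,166). The shims and bowl are untouched. I'm handing the job in.

```bash
python3 -c "
from workcell import bot
print(bot.close_job())"
```

```text
the job is handed in; nothing more can be done
None
```

The kiln is raised on the jack, and the arm is holding the handle down. The job is handed in at 18.4 s of the 59 s allowed.

- **Placing:** I gripped the jack across its frame, carried it low and set it under the lift tongue in line with the kiln. Measured from the top camera, the saddle is within about 1 mm of the ring mark.
- **Pumping:** I pushed the bar with shut fingertips: one full stroke down, a controlled return until the fingers were clear of the bar, then fully down again. At the bottom of both strokes the force jumped as the bar met its stop. The jack had not moved measurably between strokes.
- **Final hold:** the fingertips were steady at 0.055 m above the table, which matches the handle's stop. They were pressing down with 29 N, with a sideways force of about 14 N that I left in place. The last picture shows the handle down, the tongue lifted on the saddle, and the shims and bowl where they were.
- **Not measured:** the jar was hidden behind the arm in the last picture, though nothing was moved near it. I saw the kiln's lift only in the pictures and did not measure its height.

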